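# Open the child-locked cleaning drawer

## Task

Open the child-locked drawer of the white cabinet: first swing the yellow keeper arm round to its stop, so that it points straight out over the drawer front, then draw the red-knobbed bolt fully, sideways to its stop, then pull the drawer out to its stop by its blue tab. Go gently so that the jar and the can standing inside stay upright, leave the keeper swung aside and the bolt drawn, and do not disturb the other things on the counter.

Things in the scene. Friction and masses are not known exactly. Their poses are not given: they have to be found in the camera images.
- cabinet: White fixed countertop cabinet (230 deep, 280 wide, 110 mm high): one drawer, its lock on the flat top, a wire shelf above. Origin: middle of the front face at counter height; x to the back, y to the left as seen from the front, z up; the drawer opens along -x. On the top stand bolt guides 16 mm high (y = -63 to -39) and the drawer's steel staple, 25 high (y = -89 to -67, x = 20 to 50).
- shelf_rail (a point): Middle of the wire shelf's front rail (10 mm thick, along y, 274 mm long), at the cabinet's x = 48, z = 257 mm; the shelf and the plates on it reach back to x = 210 and up to 290 mm. Keeper post and bolt knob stand at x = 35 mm, just in front of and below it, so an upright gripper's body hits the rail: lean it back towards the robot (-x) by about 35 degrees.
- keeper (a joint): Yellow keeper arm, flat bar 18 wide, 85 mm long from pivot to end, upper face 13 mm above the cabinet's top. 0 = it points along the cabinet's -y, its end against the bolt's collar, so the bolt is blocked. Grows to its stop at 1.57 rad as it swings (clockwise from above) to point along the cabinet's -x, out over the drawer front. Stays where left; about 1.5 N at the post moves it.
- keeper_post (a point): Point on the axis of the upright round yellow post on the keeper arm (14 mm diameter), 47 mm from the pivot. The point is 152 mm above the counter, the height to grip; the post reaches from 123 mm to 166 mm above the counter. Pinch it; it may turn between the fingers.
- keeper_pivot (a point): Point on the keeper's vertical pivot axis, fixed to the cabinet at its x = 35, y = 85 mm, at the height of keeper_post (the steel boss itself is low, up to 125 mm above the counter).
- bolt (a joint): Steel barrel bolt (rod 10 mm thick, axis 10 mm above the cabinet's top) lying along the cabinet's y. 0 to about 3 mm = shot, its end through the steel staple of the drawer, which locks the drawer. Grows to its stop at 0.040 m as it slides along the cabinet's +y, where it clears the staple. Stays where left; about 3 N moves it. It cannot be drawn while the keeper is closed.
- bolt_knob (a point): Point on the axis of the bolt's upright round red knob (14 mm diameter), at the height to grip, 152 mm above the counter; the knob reaches from 129 mm to 167 mm above the counter and stands on a dark steel collar 30 mm (x) by 12 mm (y). With the bolt shot it is at the cabinet's x = 35, y = -10 mm.
- drawer (a joint): Drawer with a blue front (276 wide, 98 mm high). 0 = shut, grows to its stop at 0.110 m as it slides out along the cabinet's -x. Stays where left; about 4 N moves it slowly.
- pull_tab (a point): Point in the middle of the upright blue pull tab of the drawer (22 mm along y, 14 mm along x), at the height to grip, 130 mm above the counter; the tab reaches from 92 to 148 mm above the counter, on a lip 50 mm wide. With the drawer shut it is at the cabinet's x = -40, y = -20 mm. Room for an upright gripper here.
- tablet_jar_mid (a point): Middle of the small white jar, blue cap (diameter 42, 66 mm high), loose, standing in the drawer; z is its own axis.
- polish_can_mid (a point): Middle of the small orange can (diameter 36, 72 mm high), loose, standing in the drawer; z is its own axis.
- soap_bottle_mid (a point): Middle of a green soap bottle (diameter 60, 170 mm high), loose on the counter beside the cabinet; leave alone.
- mug_mid (a point): Middle of a blue mug (diameter 80, 90 mm high), loose on the counter beside the cabinet; leave alone.
- bowl_mid (a point): Middle of a white bowl (diameter 130, 55 mm high), loose on the counter; leave alone.
- spatula_mid (a point): Point on a spatula lying on the counter (about 10 to 25 mm high); leave alone.

How it is judged:
By the outcome, as a careful person would: the job done as asked, in the order asked, and still so for the second after the job is handed in, with the robot touching nothing.
It also fails if it takes over 64 s, if anything falls off the work surface, if the arm or the gripper's body presses on something with over 40 N, if the wrist force passes 120 N, or if a joint passes its speed limit or range.

## Robot

A 7-joint arm with a two-finger parallel gripper is mounted at the origin on the work surface. World frame = base frame: x ahead of the robot, y to its left, z up, the work surface at z = 0. Lengths are in m, angles in rad, forces in N, time in s.
With the tool pointing down it reaches from about 0.35 to 0.9 m from the base axis. Payload 19.9 kg.
Tool frame: the origin (TCP) lies between the finger pads; the fingertips stand 14 mm ahead of it and the grasp point (between the pads) lies 5 mm behind it; x points along the fingers, y is the direction in which the jaws open and shut, and the axes are right-handed (so a half turn about x gives the same grasp; the last joint's range is limited). The gripper opens to 94 mm and grips with 3 to 60 N. Pads are 16 mm wide; open, the fingers measure 119 mm over their backs; the gripper's body (75 mm by 177 mm) begins 78 mm behind the grasp point.
Start: joints at [-1.282, 0.417, -0.01, 1.614, 0.005, 1.111, -0.053], TCP at [0.202, 0.591, 0.219] pointing down, gripper open.
Joint ranges: [-2.81, 2.81], [-0.39, 2.02], [-1.27, 1.25], [0.06, 2.57], [-1.19, 4.33], [0.19, 2], [-2.82, 2.82]. Speed limits (rad/s): [1.89, 1.89, 2.39, 2.39, 3.01, 3.01, 3.01].

## Interface

Orientations are given as a rotation vector (axis times angle).
In Python, from rig import state, snapshot, job_done gives the robot as it stands.
- The arm moves only by the tool play_rows, never from a script. Its argument "commands" is a list of rows, each an object of numbers: "x", "y", "z": the shift along the tool's x, y, z in m; "ax", "ay", "az": the turn, a rotation vector about the tool's x, y, z in rad; "claw": the opening, from -1 (shut) to 1 (fully open). In form: [{"x": .., "y": .., "z": .., "ax": .., "ay": .., "az": .., "claw": ..}, ...]. A call has 1 to 20 rows; each row is the pose to reach, as a shift and turn from the pose commanded when the call began, along the tool's axes at that moment; what a row does not reach only later rows make up. A row lasts 1/8 s, in which the tool goes at most 62.5 mm and 10.7 degrees, less where a joint would pass 70% of its speed; a pose out of reach is approached as far as the arm can. A call with a gripper value outside its range is refused whole. The fingers move at their own pace and stop on an object; "newtons" is the grip in N (left out, the last holds). Time passes only in rows, so rows that repeat a pose let the fingers close. It gives the time, the measured TCP pose, the force and the opening at its end, in the units of the state.
- state(): the state, without advancing time (a new reading comes with each control period).
- snapshot(name): name is "side" or "top"; returns a dict with "img" (400x640x3 uint8, blue, green, red), "depth" (400x640 float32, m along the optical axis (not along the pixel's ray), 0 where there is no reading), "camera_matrix" (3x3 intrinsics, pixels), "D" ([k1, k2, p1, p2, k3] as OpenCV has them; the pictures are not rectified), "R" (3x3) and "t" (3): a world point X has camera coordinates R X + t. Camera axes: x right, y down, z forward; pixel columns grow to the right and rows downward; lengths in m; the calibration is good to about 2 mm. A picture is of the moment at which its call begins.
- job_done(): hands the job in, once; it reports no verdict.
The state is a dict: "time": time; "q": joint angles; "qd": joint speeds; "joint_efforts": joint torques, N m; "tool_pos": TCP position; "ee_rot": TCP orientation; "ft_force": force on the tool from outside, world axes, zero at the start; "wrist_torque": the same for the moment, N m; "gripper_width": opening from 0.0 (shut) to 1.0 (fully open).
Only numpy, scipy, OpenCV 4.12 (cv2) and the standard library are available. Lean on these libraries where they do the work, as an engineer would, in place of code of your own. Each camera call takes 0.05 s, during which the arm holds its last target. There are 200 camera calls.

## Working session

There is one attempt and no reset: what is moved stays moved. The work goes in short steps, Python scripts to look and compute and a tool call to move; the robot and the scene stay as the last step left them, time stands still between calls to the robot, and variables do not carry over. Pictures are saved under pics/ and viewed, about 8 in all and at most 12, crops included, and the job is handed in when it is done.

Besides the shell and the picture viewer there is one more tool, called as name(argument=value, ...) on one line, values as JSON. play_rows: Moves the arm, as the interface text tells. Its arguments: {"type":"object","properties":{"commands":{"type":"array","items":{"type":"object","properties":{"x":{"type":"number"},"y":{"type":"number"},"z":{"type":"number"},"ax":{"type":"number"},"ay":{"type":"number"},"az":{"type":"number"},"claw":{"type":"number"}}}},"newtons":{"type":"number"}},"required":["commands"]}

```bash
mkdir -p pics; python3 - <<'E'
from rig import state,snapshot
import cv2,numpy as np
s=state();print({k:np.round(v,3).tolist() for k,v in s.items()})
for n in("side","top"):
    p=snapshot(n);cv2.imwrite(f"pics/{n}0.png",p["img"]);np.savez(f"{n}0.npz",**p)
    print(n,p["camera_matrix"],p["D"],p["R"],p["t"])
E
```

```text
{'time': 0.0, 'q': [-1.282, 0.418, -0.01, 1.614, 0.005, 1.111, -0.053], 'qd': [0.0, -0.0, 0.001, -0.002, 0.002, -0.001, -0.001], 'joint_efforts': [-0.002, -85.128, 0.637, -42.597, -0.049, 0.019, 0.0], 'tool_pos': [0.202, 0.591, 0.219], 'ee_rot': [0.258, 1.555, -0.26], 'ft_force': [-0.629, -0.542, -1.226], 'wrist_torque': [0.005, 0.019, 0.009], 'gripper_width': 1.0}
side [[477.80997139   0.         322.46470385]
 [  0.         477.80997139 193.15695842]
 [  0.           0.           1.        ]] [0.01644072 0.         0.         0.         0.        ] [[ 0.84605804 -0.53302538 -0.00835054]
 [-0.2687789  -0.41299378 -0.87016897]
 [ 0.46037343  0.73845791 -0.49268269]] [-0.44853544  0.27578503  1.34326465]
top [[452.10639454   0.         321.97219046]
 [  0.         452.10639454 198.27306833]
 [  0.           0.           1.        ]] [-0.05994102  0.          0.          0.          0.        ] [[-0.0137002  -0.9998778  -0.00752943]
 [-0.99739513  0.01419873 -0.07072021]
 [ 0.07081848  0.00654093 -0.99746777]] [-0.02509616  0.52250171  1.62434431]
```

View pics/side0.png

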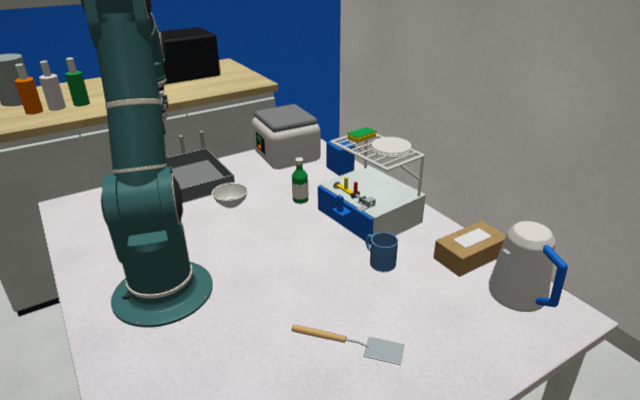

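View pics/top0.png

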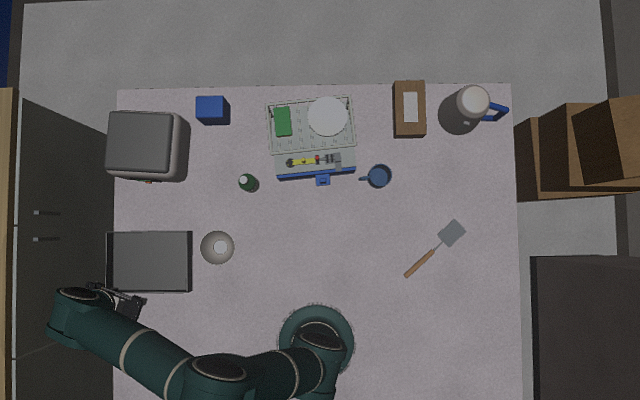

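The cabinet front is near top px (316,175), with keeper, knob and tab at about (300,161), (318,159) and (322,180). The gripper is far off at (120,300). I'll enlarge both views.

```bash
python3 - <<'E'
import cv2
a=cv2.imread("pics/top0.png")[140:195,260:370];cv2.imwrite("pics/topc.png",cv2.resize(a,None,fx=7,fy=7,interpolation=cv2.INTER_CUBIC))
a=cv2.imread("pics/side0.png")[160:245,310:430];cv2.imwrite("pics/sidec.png",cv2.resize(a,None,fx=6.5,fy=6.5,interpolation=cv2.INTER_CUBIC))
E
```

```text
(no output)
```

View pics/topc.png

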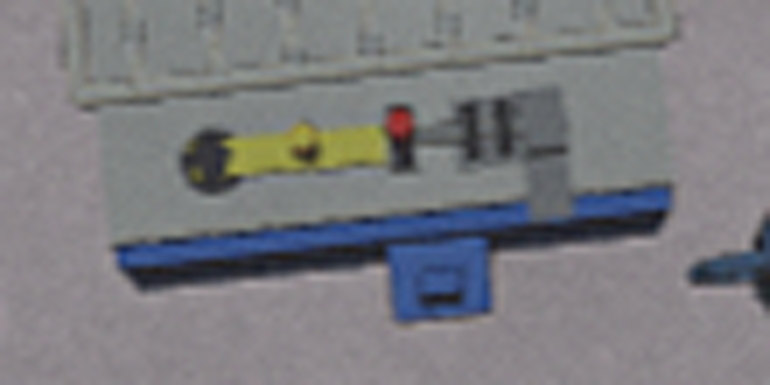

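View pics/sidec.png

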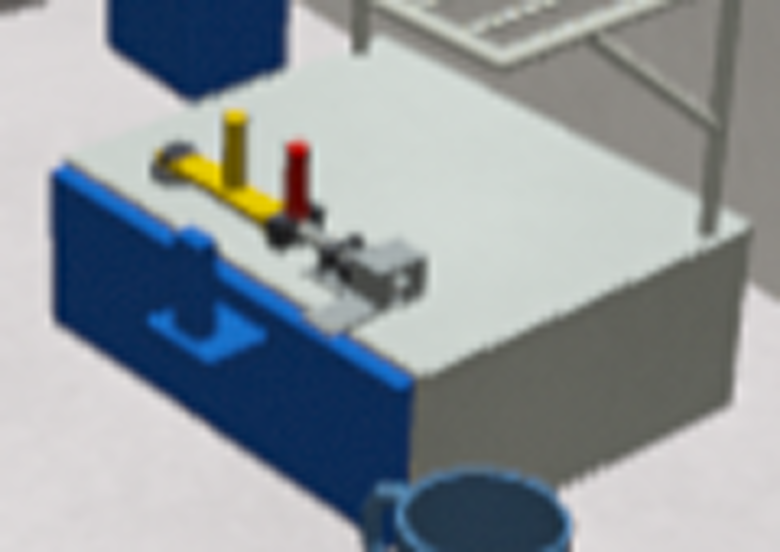

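```bash
cat > h.py <<'E'
import numpy as np,cv2
from scipy.optimize import least_squares
from scipy.spatial.transform import Rotation as Ro
def proj(c,X):
    p,_=cv2.projectPoints(np.float64(X).reshape(-1,1,3),cv2.Rodrigues(c["R"])[0],np.float64(c["t"]),c["camera_matrix"],np.float64(c["D"]));return p[:,0]
CAB=lambda v,X:np.c_[v[0]+np.cos(v[2])*X[:,0]-np.sin(v[2])*X[:,1],v[1]+np.sin(v[2])*X[:,0]+np.cos(v[2])*X[:,1],X[:,2]]
def toolR(yaw,lean):  # x along fingers, y jaws along cabinet +-y
    x=np.array([np.sin(lean),0,-np.cos(lean)]);y=np.array([0,1.,0])
    return Ro.from_euler('z',yaw)*Ro.from_matrix(np.c_[x,y,np.cross(x,y)])
E
python3 - <<'E'
from h import *
T,S=np.load("top0.npz"),np.load("side0.npz")
P=np.array([[35,38,166],[35,-10,167],[-40,-20,148],[35,85,125],[48,137,262],[48,-137,262]])/1e3
t=(np.array([[303,130],[400,121],[441,280],[211,160],[85,103],[670,40]])+.5)/7-.5+[260,140]
s=(np.array([[235,117],[298,147],[197,234],[172,160]])+.5)/6.5-.5+[310,160]
f=lambda v:np.r_[proj(T,CAB(v,P))-t,proj(S,CAB(v,P[:4]))-s].ravel()
r=least_squares(f,[.5,0,0],loss='soft_l1');print(r.x,np.round(f(r.x).reshape(-1,2),1).tolist())
np.save("cab.npy",r.x)
q=np.array([[35,38,152],[35,85,152],[35,-10,152],[-40,-20,130]])/1e3
print(np.round(CAB(r.x,q),4))
from rig import state
st=state();R0=Ro.from_rotvec(st["ee_rot"]);print(R0.as_matrix().round(3))
E
```

```text
[ 0.61126468 -0.01223277  0.09886709] [[-0.2, 1.2], [0.3, 0.8], [0.0, 0.7], [-0.1, 0.4], [-2.5, -0.2], [1.1, -1.1], [0.4, -0.6], [0.3, -0.1], [-0.1, 0.0], [0.9, -1.5]]
[[ 0.6423  0.029   0.152 ]
 [ 0.6377  0.0758  0.152 ]
 [ 0.6471 -0.0187  0.152 ]
 [ 0.5734 -0.0361  0.13  ]]
[[-0.     0.324  0.946]
 [-0.001  0.946 -0.324]
 [-1.    -0.001  0.   ]]
```

The fit is good to about 3 mm with yaw 0.099. Next I compute the move to the stand-off.

```bash
cat >> h.py <<'E'
v=np.load("cab.npy") if __import__('os').path.exists("cab.npy") else None
def go(pt,lean=0.61,back=0.,cab=True):
    "grasp point to cabinet-frame pt (m), backed off along the fingers; prints shift/turn in tool axes now"
    from rig import state
    st=state();R0=Ro.from_rotvec(st["ee_rot"]);R=toolR(v[2],lean)
    w=CAB(v,np.float64([pt]))[0]+R.as_matrix()[:,0]*(.005-back)
    print("target",w.round(4),"shift",R0.inv().apply(w-st["tool_pos"]).round(4),"turn",(R0.inv()*R).as_rotvec().round(4),"F",np.round(st["ft_force"],1),"t",st["time"],"w",round(st["gripper_width"]*94,1))
E
python3 -c "
from h import *
go([.035,.038,.152],back=.13)"
```

```text
target [0.5711 0.022  0.2545] shift [-0.0351 -0.419   0.5332] turn [-0.4149 -0.6007  0.1316] F [0.3 0.7 0.3] t 0.1 w 94.0
```

play_rows(commands=[{"x": -0.02,"y": -0.02,"z": 0.02},{"x": -0.05,"y": -0.05,"z": 0.06},{"x": -0.07,"y": -0.08,"z": 0.1,"ax": -0.05,"ay": -0.07,"az": 0.01},{"x": -0.08,"y": -0.11,"z": 0.14,"ax": -0.09,"ay": -0.13,"az": 0.03},{"x": -0.08,"y": -0.14,"z": 0.18,"ax": -0.12,"ay": -0.18,"az": 0.04},{"x": -0.08,"y": -0.17,"z": 0.22,"ax": -0.15,"ay": -0.22,"az": 0.05,"claw": -0.2},{"x": -0.08,"y": -0.2,"z": 0.26,"ax": -0.18,"ay": -0.27,"az": 0.06},{"x": -0.08,"y": -0.23,"z": 0.3,"ax": -0.22,"ay": -0.32,"az": 0.07},{"x": -0.08,"y": -0.26,"z": 0.34,"ax": -0.25,"ay": -0.36,"az": 0.08},{"x": -0.08,"y": -0.29,"z": 0.38,"ax": -0.28,"ay": -0.41,"az": 0.09},{"x": -0.08,"y": -0.32,"z": 0.42,"ax": -0.32,"ay": -0.46,"az": 0.1},{"x": -0.07,"y": -0.35,"z": 0.455,"ax": -0.35,"ay": -0.5,"az": 0.11},{"x": -0.06,"y": -0.38,"z": 0.49,"ax": -0.38,"ay": -0.55,"az": 0.12},{"x": -0.045,"y": -0.4,"z": 0.515,"ax": -0.4,"ay": -0.58,"az": 0.127},{"x": -0.035,"y": -0.419,"z": 0.533,"ax": -0.415,"ay": -0.601,"az": 0.132},{"x": -0.035,"y": -0.419,"z": 0.533,"ax": -0.415,"ay": -0.601,"az": 0.132},{"x": -0.035,"y": -0.419,"z": 0.533,"ax": -0.415,"ay": -0.601,"az": 0.132},{"x": -0.035,"y": -0.419,"z": 0.533,"ax": -0.415,"ay": -0.601,"az": 0.132}], newtons=15)

```text
validation failed for argument at $.co...
```

```bash
python3 - <<'E'
from h import *
go([.035,.038,.152])
from rig import snapshot
ims=[]
for n,(x,y) in (("top",(240,110)),("side",(300,110))):
    p=snapshot(n);np.savez(n+"1.npz",**p);ims.append(cv2.resize(p["img"][y:y+120,x:x+130],None,fx=3,fy=4.5 if 0 else 3,interpolation=cv2.INTER_CUBIC))
cv2.imwrite("pics/p5.png",np.hstack(ims))
E
```

```text
target [0.6452 0.0293 0.1479] shift [ 0.0715 -0.388   0.6009] turn [-0.4149 -0.6007  0.1316] F [0.3 0.7 0.3] t 0.1 w 94.0
```

View pics/p5.png

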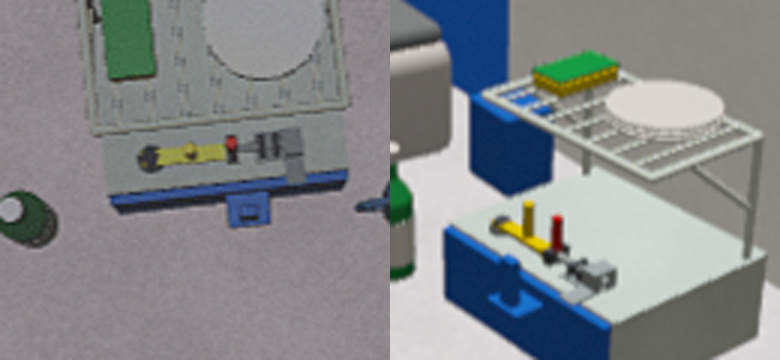

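The call was refused and the arm did not move (the picture shows the scene unchanged). I'll resend with every key in each row.

play_rows(commands=[{"x": -0.02,"y": -0.02,"z": 0.02,"ax": 0,"ay": 0,"az": 0,"claw": 1},{"x": -0.05,"y": -0.05,"z": 0.06,"ax": 0,"ay": 0,"az": 0,"claw": 1},{"x": -0.07,"y": -0.08,"z": 0.1,"ax": -0.05,"ay": -0.07,"az": 0.01,"claw": 1},{"x": -0.08,"y": -0.11,"z": 0.14,"ax": -0.09,"ay": -0.13,"az": 0.03,"claw": -0.2},{"x": -0.08,"y": -0.14,"z": 0.18,"ax": -0.12,"ay": -0.18,"az": 0.04,"claw": -0.2},{"x": -0.08,"y": -0.17,"z": 0.22,"ax": -0.15,"ay": -0.22,"az": 0.05,"claw": -0.2},{"x": -0.08,"y": -0.2,"z": 0.26,"ax": -0.18,"ay": -0.27,"az": 0.06,"claw": -0.2},{"x": -0.08,"y": -0.23,"z": 0.3,"ax": -0.22,"ay": -0.32,"az": 0.07,"claw": -0.2},{"x": -0.08,"y": -0.26,"z": 0.34,"ax": -0.25,"ay": -0.36,"az": 0.08,"claw": -0.2},{"x": -0.08,"y": -0.29,"z": 0.38,"ax": -0.28,"ay": -0.41,"az": 0.09,"claw": -0.2},{"x": -0.08,"y": -0.32,"z": 0.42,"ax": -0.32,"ay": -0.46,"az": 0.1,"claw": -0.2},{"x": -0.07,"y": -0.35,"z": 0.455,"ax": -0.35,"ay": -0.5,"az": 0.11,"claw": -0.2},{"x": -0.06,"y": -0.38,"z": 0.49,"ax": -0.38,"ay": -0.55,"az": 0.12,"claw": -0.2},{"x": -0.045,"y": -0.4,"z": 0.515,"ax": -0.4,"ay": -0.58,"az": 0.127,"claw": -0.2},{"x": -0.035,"y": -0.419,"z": 0.533,"ax": -0.415,"ay": -0.601,"az": 0.132,"claw": -0.2},{"x": -0.035,"y": -0.419,"z": 0.533,"ax": -0.415,"ay": -0.601,"az": 0.132,"claw": -0.2},{"x": -0.035,"y": -0.419,"z": 0.533,"ax": -0.415,"ay": -0.601,"az": 0.132,"claw": -0.2},{"x": -0.035,"y": -0.419,"z": 0.533,"ax": -0.415,"ay": -0.601,"az": 0.132,"claw": -0.2}], newtons=15)

```text
time: 2.45
tool_pos: [0.571, 0.0232, 0.2549]
ee_rot: [-0.046, 0.959, 0.093]
ft_force: [-1.1, 0.3, 0.9]
gripper_width: 0.398
```

```bash
python3 - <<'E'
from h import *
go([.035,.038,.152])
from rig import snapshot
ims=[]
for n,(x,y) in (("top",(240,110)),("side",(300,110))):
    p=snapshot(n);ims.append(cv2.resize(p["img"][y:y+120,x:x+130],None,fx=3,fy=3,interpolation=cv2.INTER_CUBIC))
cv2.imwrite("pics/p6.png",np.hstack(ims))
E
```

```text
target [0.6452 0.0293 0.1479] shift [ 0.1303 -0.0015 -0.0004] turn [-0.      0.0011 -0.002 ] F [-1.1  0.3  0.9] t 2.45 w 37.4
```

View pics/p6.png

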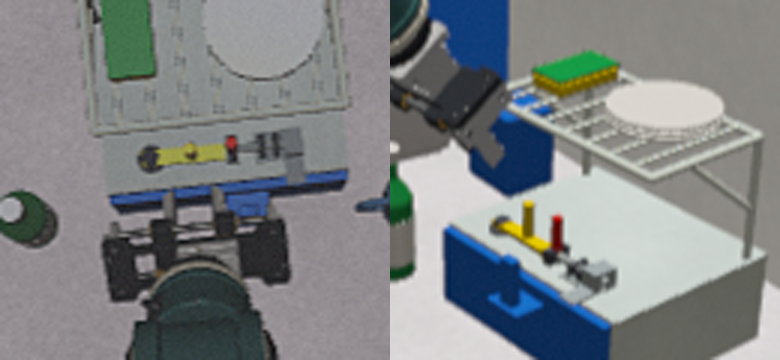

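The fingers straddle the post line (top crop x≈168 and 218, post at 190), with the rail clear. Now advance and grip.

play_rows(commands=[{"x": 0.025,"y": 0,"z": 0,"ax": 0,"ay": 0,"az": 0,"claw": -0.2},{"x": 0.055,"y": -0.001,"z": 0,"ax": 0,"ay": 0,"az": 0,"claw": -0.2},{"x": 0.08,"y": -0.001,"z": 0,"ax": 0,"ay": 0,"az": 0,"claw": -0.2},{"x": 0.1,"y": -0.001,"z": 0,"ax": 0,"ay": 0,"az": 0,"claw": -0.2},{"x": 0.115,"y": -0.001,"z": 0,"ax": 0,"ay": 0,"az": 0,"claw": -0.2},{"x": 0.125,"y": -0.001,"z": 0,"ax": 0,"ay": 0,"az": 0,"claw": -0.2},{"x": 0.13,"y": -0.001,"z": 0,"ax": 0,"ay": 0,"az": 0,"claw": -0.2},{"x": 0.13,"y": -0.001,"z": 0,"ax": 0,"ay": 0,"az": 0,"claw": -0.2},{"x": 0.13,"y": -0.001,"z": 0,"ax": 0,"ay": 0,"az": 0,"claw": -0.9},{"x": 0.13,"y": -0.001,"z": 0,"ax": 0,"ay": 0,"az": 0,"claw": -0.9},{"x": 0.13,"y": -0.001,"z": 0,"ax": 0,"ay": 0,"az": 0,"claw": -0.9},{"x": 0.13,"y": -0.001,"z": 0,"ax": 0,"ay": 0,"az": 0,"claw": -0.9},{"x": 0.13,"y": -0.001,"z": 0,"ax": 0,"ay": 0,"az": 0,"claw": -0.9}], newtons=12)

```text
time: 4.18
tool_pos: [0.6451, 0.0316, 0.1482]
ee_rot: [-0.046, 0.96, 0.097]
ft_force: [-2.4, 11.8, 1.4]
gripper_width: 0.145
```

```bash
python3 - <<'E'
from h import *
go([.035,.038,.152])
from rig import state
R=toolR(v[2],.61)
# arc shifts in tool axes, angle th of keeper
for th in np.r_[np.arange(.1,1.6,.1),1.57,1.6]:
    d=Ro.from_euler('z',v[2]).apply([-.047*np.sin(th),.047*(1-np.cos(th)),0]);print(round(th,2),R.inv().apply(d).round(4))
E
```

```text
target [0.6452 0.0293 0.1479] shift [ 0.0001 -0.0023 -0.0003] turn [ 0.0015  0.0004 -0.0054] F [-2.4 11.8  1.4] t 4.175 w 13.6
0.1 [-0.0027  0.0002 -0.0038]
0.2 [-0.0053  0.0009 -0.0077]
0.3 [-0.008   0.0021 -0.0114]
0.4 [-0.0105  0.0037 -0.015 ]
0.5 [-0.0129  0.0058 -0.0185]
0.6 [-0.0152  0.0082 -0.0218]
0.7 [-0.0173  0.0111 -0.0248]
0.8 [-0.0193  0.0143 -0.0276]
0.9 [-0.0211  0.0178 -0.0302]
1.0 [-0.0227  0.0216 -0.0324]
1.1 [-0.024   0.0257 -0.0343]
1.2 [-0.0251  0.03   -0.0359]
1.3 [-0.0259  0.0344 -0.0371]
1.4 [-0.0265  0.039  -0.038 ]
1.5 [-0.0269  0.0437 -0.0384]
1.57 [-0.0269  0.047  -0.0385]
1.6 [-0.0269  0.0484 -0.0385]
```

The post is gripped, but the 12 N side load means it stands about 3 mm further +y than commanded. I'll shift the arc by that much.

play_rows(commands=[{"x": -0.001,"y": 0.002,"z": -0.001,"ax": 0,"ay": 0,"az": 0,"claw": -0.9},{"x": -0.003,"y": 0.003,"z": -0.004,"ax": 0,"ay": 0,"az": 0,"claw": -0.9},{"x": -0.005,"y": 0.004,"z": -0.008,"ax": 0,"ay": 0,"az": 0,"claw": -0.9},{"x": -0.008,"y": 0.005,"z": -0.0115,"ax": 0,"ay": 0,"az": 0,"claw": -0.9},{"x": -0.0105,"y": 0.0067,"z": -0.015,"ax": 0,"ay": 0,"az": 0,"claw": -0.9},{"x": -0.013,"y": 0.0088,"z": -0.0185,"ax": 0,"ay": 0,"az": 0,"claw": -0.9},{"x": -0.015,"y": 0.011,"z": -0.022,"ax": 0,"ay": 0,"az": 0,"claw": -0.9},{"x": -0.0173,"y": 0.014,"z": -0.025,"ax": 0,"ay": 0,"az": 0,"claw": -0.9},{"x": -0.0193,"y": 0.0173,"z": -0.0276,"ax": 0,"ay": 0,"az": 0,"claw": -0.9},{"x": -0.021,"y": 0.021,"z": -0.03,"ax": 0,"ay": 0,"az": 0,"claw": -0.9},{"x": -0.0227,"y": 0.0246,"z": -0.0324,"ax": 0,"ay": 0,"az": 0,"claw": -0.9},{"x": -0.024,"y": 0.0287,"z": -0.0343,"ax": 0,"ay": 0,"az": 0,"claw": -0.9},{"x": -0.025,"y": 0.033,"z": -0.036,"ax": 0,"ay": 0,"az": 0,"claw": -0.9},{"x": -0.026,"y": 0.0374,"z": -0.037,"ax": 0,"ay": 0,"az": 0,"claw": -0.9},{"x": -0.0265,"y": 0.042,"z": -0.038,"ax": 0,"ay": 0,"az": 0,"claw": -0.9},{"x": -0.027,"y": 0.0467,"z": -0.0384,"ax": 0,"ay": 0,"az": 0,"claw": -0.9},{"x": -0.027,"y": 0.05,"z": -0.0385,"ax": 0,"ay": 0,"az": 0,"claw": -0.9},{"x": -0.027,"y": 0.052,"z": -0.0385,"ax": 0,"ay": 0,"az": 0,"claw": -0.9},{"x": -0.027,"y": 0.053,"z": -0.0385,"ax": 0,"ay": 0,"az": 0,"claw": -0.9},{"x": -0.027,"y": 0.053,"z": -0.0385,"ax": 0,"ay": 0,"az": 0,"claw": -0.9}])

```text
time: 6.68
tool_pos: [0.5933, 0.0746, 0.1514]
ee_rot: [-0.047, 0.967, 0.087]
ft_force: [-3.9, -14.0, -1.7]
gripper_width: 0.142
```

```bash
python3 - <<'E'
from h import *
go([-.012,.085,.152])
from rig import snapshot
ims=[]
for n,(x,y) in (("top",(240,110)),("side",(300,110))):
    p=snapshot(n);ims.append(cv2.resize(p["img"][y:y+120,x:x+130],None,fx=3,fy=3,interpolation=cv2.INTER_CUBIC))
cv2.imwrite("pics/p7.png",np.hstack(ims))
E
```

```text
target [0.5938 0.0715 0.1479] shift [ 0.003  -0.0031 -0.0018] turn [-0.0027 -0.0068  0.003 ] F [ -3.9 -14.   -1.7] t 6.675 w 13.4
```

View pics/p7.png

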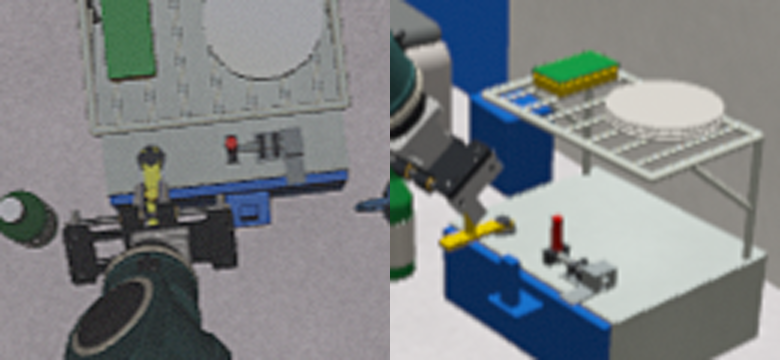

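The keeper is at its stop: it points straight out and pushes back with 14 N. Next: relax, release and back off.

play_rows(commands=[{"x": 0,"y": -0.003,"z": 0,"ax": 0,"ay": 0,"az": 0,"claw": -0.9},{"x": 0,"y": -0.003,"z": 0,"ax": 0,"ay": 0,"az": 0,"claw": -0.2},{"x": 0,"y": -0.003,"z": 0,"ax": 0,"ay": 0,"az": 0,"claw": -0.2},{"x": 0,"y": -0.003,"z": 0,"ax": 0,"ay": 0,"az": 0,"claw": -0.2},{"x": 0,"y": -0.003,"z": 0,"ax": 0,"ay": 0,"az": 0,"claw": -0.2},{"x": -0.01,"y": -0.003,"z": 0,"ax": 0,"ay": 0,"az": 0,"claw": -0.2},{"x": -0.03,"y": -0.003,"z": 0,"ax": 0,"ay": 0,"az": 0,"claw": -0.2},{"x": -0.06,"y": -0.003,"z": 0,"ax": 0,"ay": 0,"az": 0,"claw": -0.2},{"x": -0.09,"y": -0.003,"z": 0,"ax": 0,"ay": 0,"az": 0,"claw": -0.2},{"x": -0.1,"y": -0.003,"z": 0,"ax": 0,"ay": 0,"az": 0,"claw": -0.2},{"x": -0.1,"y": -0.003,"z": 0,"ax": 0,"ay": 0,"az": 0,"claw": -0.2}])

```text
time: 8.15
tool_pos: [0.5332, 0.0789, 0.2118]
ee_rot: [-0.043, 1.018, 0.118]
ft_force: [-1.0, 0.3, 0.4]
gripper_width: 0.399
```

```bash
python3 - <<'E'
from h import *
v[1]+=.003;np.save("cab.npy",v)
go([.035,-.010,.152],back=.12)
go([.035,-.010,.152])
E
```

```text
target [ 0.5815 -0.0222  0.2463] shift [-0.0123 -0.1054  0.0498] turn [ 0.0059 -0.0576 -0.0275] F [-1.   0.3  0.4] t 8.15 w 37.5
target [ 0.6499 -0.0154  0.1479] shift [ 0.1075 -0.1087  0.0567] turn [ 0.0059 -0.0576 -0.0275] F [-1.   0.3  0.4] t 8.15 w 37.5
```

play_rows(commands=[{"x": -0.02,"y": -0.02,"z": 0.01,"ax": 0,"ay": -0.01,"az": -0.005,"claw": -0.2},{"x": -0.025,"y": -0.045,"z": 0.02,"ax": 0,"ay": -0.03,"az": -0.01,"claw": -0.2},{"x": -0.025,"y": -0.07,"z": 0.035,"ax": 0.005,"ay": -0.04,"az": -0.02,"claw": -0.2},{"x": -0.02,"y": -0.09,"z": 0.045,"ax": 0.006,"ay": -0.058,"az": -0.027,"claw": -0.2},{"x": -0.012,"y": -0.105,"z": 0.05,"ax": 0.006,"ay": -0.058,"az": -0.027,"claw": -0.2},{"x": -0.012,"y": -0.105,"z": 0.05,"ax": 0.006,"ay": -0.058,"az": -0.027,"claw": -0.2},{"x": -0.012,"y": -0.105,"z": 0.05,"ax": 0.006,"ay": -0.058,"az": -0.027,"claw": -0.2}])

```text
time: 9.02
tool_pos: [0.582, -0.023, 0.2456]
ee_rot: [-0.047, 0.96, 0.089]
ft_force: [-0.1, -0.7, -0.5]
gripper_width: 0.4
```

```bash
python3 - <<'E'
from h import *
go([.035,-.010,.152])
from rig import state;print(np.round(state()["q"],3))
E
```

```text
target [ 0.6499 -0.0154  0.1479] shift [1.192e-01 1.100e-03 1.000e-04] turn [-0.0012 -0.0004  0.0019] F [-0.1 -0.7 -0.5] t 9.025 w 37.6
[-1.125  0.078  1.214  2.191 -0.491  0.355  2.146]
```

play_rows(commands=[{"x": 0.025,"y": 0.001,"z": 0,"ax": 0,"ay": 0,"az": 0,"claw": -0.2},{"x": 0.05,"y": 0.001,"z": 0,"ax": 0,"ay": 0,"az": 0,"claw": -0.2},{"x": 0.075,"y": 0.001,"z": 0,"ax": 0,"ay": 0,"az": 0,"claw": -0.2},{"x": 0.095,"y": 0.001,"z": 0,"ax": 0,"ay": 0,"az": 0,"claw": -0.2},{"x": 0.11,"y": 0.001,"z": 0,"ax": 0,"ay": 0,"az": 0,"claw": -0.2},{"x": 0.117,"y": 0.001,"z": 0,"ax": 0,"ay": 0,"az": 0,"claw": -0.2},{"x": 0.119,"y": 0.001,"z": 0,"ax": 0,"ay": 0,"az": 0,"claw": -0.2},{"x": 0.119,"y": 0.001,"z": 0,"ax": 0,"ay": 0,"az": 0,"claw": -0.2},{"x": 0.119,"y": 0.001,"z": 0,"ax": 0,"ay": 0,"az": 0,"claw": -0.9},{"x": 0.119,"y": 0.001,"z": 0,"ax": 0,"ay": 0,"az": 0,"claw": -0.9},{"x": 0.119,"y": 0.001,"z": 0,"ax": 0,"ay": 0,"az": 0,"claw": -0.9},{"x": 0.119,"y": 0.001,"z": 0,"ax": 0,"ay": 0,"az": 0,"claw": -0.9},{"x": 0.119,"y": 0.001,"z": 0,"ax": 0,"ay": 0,"az": 0,"claw": -0.9}], newtons=12)

```text
time: 10.65
tool_pos: [0.6498, -0.0139, 0.1485]
ee_rot: [-0.047, 0.959, 0.092]
ft_force: [-2.6, 1.1, 3.1]
gripper_width: 0.144
```

```bash
python3 - <<'E'
from h import *
go([.035,-.010,.152]); go([.035,.030,.152])
from rig import state;print(np.round(state()["q"],3))
E
```

```text
target [ 0.6499 -0.0154  0.1479] shift [ 0.0005 -0.0015 -0.0003] turn [-0.0002  0.0006 -0.0007] F [-2.6  1.1  3.1] t 10.65 w 13.6
target [0.646  0.0244 0.1479] shift [ 0.0005  0.0385 -0.0004] turn [-0.0002  0.0006 -0.0007] F [-2.6  1.1  3.1] t 10.65 w 13.6
[-0.402  0.353  0.475  2.115 -1.178  0.233  2.767]
```

play_rows(commands=[{"x": 0,"y": 0.003,"z": 0,"ax": 0,"ay": 0,"az": 0,"claw": -0.9},{"x": 0,"y": 0.007,"z": 0,"ax": 0,"ay": 0,"az": 0,"claw": -0.9},{"x": 0,"y": 0.011,"z": 0,"ax": 0,"ay": 0,"az": 0,"claw": -0.9},{"x": 0,"y": 0.015,"z": 0,"ax": 0,"ay": 0,"az": 0,"claw": -0.9},{"x": 0,"y": 0.019,"z": 0,"ax": 0,"ay": 0,"az": 0,"claw": -0.9},{"x": 0,"y": 0.023,"z": 0,"ax": 0,"ay": 0,"az": 0,"claw": -0.9},{"x": 0,"y": 0.027,"z": 0,"ax": 0,"ay": 0,"az": 0,"claw": -0.9},{"x": 0,"y": 0.031,"z": 0,"ax": 0,"ay": 0,"az": 0,"claw": -0.9},{"x": 0,"y": 0.035,"z": 0,"ax": 0,"ay": 0,"az": 0,"claw": -0.9},{"x": 0,"y": 0.039,"z": 0,"ax": 0,"ay": 0,"az": 0,"claw": -0.9},{"x": 0,"y": 0.042,"z": 0,"ax": 0,"ay": 0,"az": 0,"claw": -0.9},{"x": 0,"y": 0.044,"z": 0,"ax": 0,"ay": 0,"az": 0,"claw": -0.9},{"x": 0,"y": 0.045,"z": 0,"ax": 0,"ay": 0,"az": 0,"claw": -0.9},{"x": 0,"y": 0.045,"z": 0,"ax": 0,"ay": 0,"az": 0,"claw": -0.9}])

```text
time: 12.4
tool_pos: [0.6459, 0.0257, 0.1486]
ee_rot: [-0.048, 0.958, 0.082]
ft_force: [8.6, -22.4, -3.6]
gripper_width: 0.172
```

```bash
python3 - <<'E'
from h import *
go([.035,-.010,.152]); go([.035,.030,.152])
from rig import state;print(np.round(state()["q"],3))
from rig import snapshot
ims=[]
for n,(x,y) in (("top",(240,110)),("side",(300,110))):
    p=snapshot(n);ims.append(cv2.resize(p["img"][y:y+120,x:x+130],None,fx=3,fy=3,interpolation=cv2.INTER_CUBIC))
cv2.imwrite("pics/p8.png",np.hstack(ims))
E
```

```text
target [ 0.6499 -0.0154  0.1479] shift [ 0.0009 -0.0414 -0.0003] turn [-0.0038  0.0018  0.0079] F [  8.6 -22.4  -3.6] t 12.4 w 16.2
target [0.646  0.0244 0.1479] shift [ 0.0006 -0.0014 -0.0004] turn [-0.0038  0.0018  0.0079] F [  8.6 -22.4  -3.6] t 12.4 w 16.2
[-0.581  0.361  0.578  2.131 -1.17   0.206  2.671]
```

View pics/p8.png

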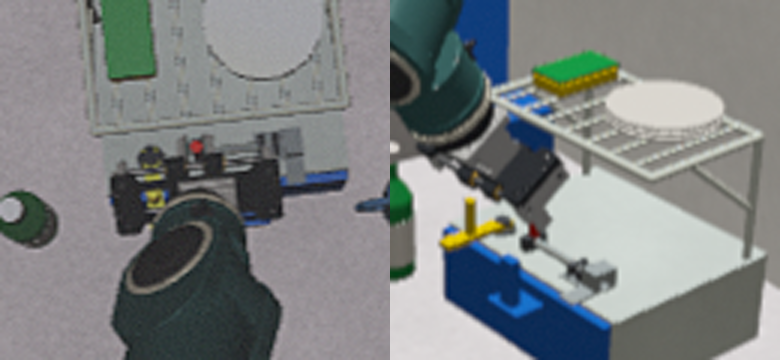

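The bolt has travelled 39.7 mm to its stop (22 N), the knob is well left in the top crop (197,146), and the keeper is still out. Now release and back off.

play_rows(commands=[{"x": 0,"y": -0.004,"z": 0,"ax": 0,"ay": 0,"az": 0,"claw": -0.9},{"x": 0,"y": -0.004,"z": 0,"ax": 0,"ay": 0,"az": 0,"claw": -0.2},{"x": 0,"y": -0.004,"z": 0,"ax": 0,"ay": 0,"az": 0,"claw": -0.2},{"x": 0,"y": -0.004,"z": 0,"ax": 0,"ay": 0,"az": 0,"claw": -0.2},{"x": 0,"y": -0.004,"z": 0,"ax": 0,"ay": 0,"az": 0,"claw": -0.2},{"x": -0.01,"y": -0.004,"z": 0,"ax": 0,"ay": 0,"az": 0,"claw": -0.2},{"x": -0.03,"y": -0.004,"z": 0,"ax": 0,"ay": 0,"az": 0,"claw": -0.2},{"x": -0.06,"y": -0.004,"z": 0,"ax": 0,"ay": 0,"az": 0,"claw": -0.2},{"x": -0.09,"y": -0.004,"z": 0,"ax": 0,"ay": 0,"az": 0,"claw": -0.2},{"x": -0.12,"y": -0.004,"z": 0,"ax": 0,"ay": 0,"az": 0,"claw": -0.2},{"x": -0.12,"y": -0.004,"z": 0,"ax": 0,"ay": 0,"az": 0,"claw": 0},{"x": -0.12,"y": -0.004,"z": 0,"ax": 0,"ay": 0,"az": 0,"claw": 0}])

```text
time: 14.0
tool_pos: [0.5771, 0.0212, 0.2471]
ee_rot: [-0.046, 0.959, 0.095]
ft_force: [0.2, 0.6, -0.0]
gripper_width: 0.498
```

```bash
python3 - <<'E'
from h import *
go([-.04,-.020,.130],lean=.1,back=.1)
from rig import state;print(np.round(state()["q"],3))
E
```

```text
target [ 0.564  -0.034   0.2245] shift [ 0.0077 -0.0537 -0.0282] turn [ 0.0012  0.5113 -0.0037] F [ 0.2  0.6 -0. ] t 14.0 w 46.8
[-1.285  0.032  1.245  2.205 -0.199  0.321  1.79 ]
```

play_rows(commands=[{"x": -0.01,"y": -0.01,"z": -0.01,"ax": 0,"ay": 0.05,"az": 0,"claw": 0},{"x": -0.015,"y": -0.02,"z": -0.015,"ax": 0,"ay": 0.13,"az": 0,"claw": 0},{"x": -0.015,"y": -0.03,"z": -0.02,"ax": 0,"ay": 0.22,"az": 0,"claw": 0},{"x": -0.01,"y": -0.04,"z": -0.025,"ax": 0,"ay": 0.32,"az": 0,"claw": 0},{"x": -0.005,"y": -0.05,"z": -0.028,"ax": 0,"ay": 0.42,"az": -0.002,"claw": 0},{"x": 0.003,"y": -0.054,"z": -0.028,"ax": 0.001,"ay": 0.49,"az": -0.004,"claw": 0},{"x": 0.008,"y": -0.054,"z": -0.028,"ax": 0.001,"ay": 0.511,"az": -0.004,"claw": 0},{"x": 0.008,"y": -0.054,"z": -0.028,"ax": 0.001,"ay": 0.511,"az": -0.004,"claw": 0},{"x": 0.008,"y": -0.054,"z": -0.028,"ax": 0.001,"ay": 0.511,"az": -0.004,"claw": 0}])

```text
time: 15.12
tool_pos: [0.5641, -0.0353, 0.2242]
ee_rot: [-0.072, 1.469, 0.078]
ft_force: [0.3, 0.7, -0.7]
gripper_width: 0.498
```

```bash
python3 - <<'E'
from h import *
go([-.04,-.020,.130],lean=.1)
from rig import state;print(np.round(state()["q"],3))
E
```

```text
target [ 0.5739 -0.033   0.125 ] shift [ 0.0996  0.0014 -0.0001] turn [-0.0017  0.0009  0.0016] F [ 0.3  0.7 -0.7] t 15.125 w 46.9
[-0.829  0.42   1.075  1.863 -0.468  1.017  2.096]
```

play_rows(commands=[{"x": 0.02,"y": 0.001,"z": 0,"ax": 0,"ay": 0,"az": 0,"claw": 0},{"x": 0.045,"y": 0.001,"z": 0,"ax": 0,"ay": 0,"az": 0,"claw": 0},{"x": 0.07,"y": 0.001,"z": 0,"ax": 0,"ay": 0,"az": 0,"claw": 0},{"x": 0.085,"y": 0.001,"z": 0,"ax": 0,"ay": 0,"az": 0,"claw": 0},{"x": 0.095,"y": 0.001,"z": 0,"ax": 0,"ay": 0,"az": 0,"claw": 0},{"x": 0.098,"y": 0.001,"z": 0,"ax": 0,"ay": 0,"az": 0,"claw": 0},{"x": 0.099,"y": 0.001,"z": 0,"ax": 0,"ay": 0,"az": 0,"claw": 0},{"x": 0.099,"y": 0.001,"z": 0,"ax": 0,"ay": 0,"az": 0,"claw": -0.8},{"x": 0.099,"y": 0.001,"z": 0,"ax": 0,"ay": 0,"az": 0,"claw": -0.8},{"x": 0.099,"y": 0.001,"z": 0,"ax": 0,"ay": 0,"az": 0,"claw": -0.8},{"x": 0.099,"y": 0.001,"z": 0,"ax": 0,"ay": 0,"az": 0,"claw": -0.8},{"x": 0.099,"y": 0.001,"z": 0,"ax": 0,"ay": 0,"az": 0,"claw": -0.8},{"x": 0.099,"y": 0.001,"z": 0,"ax": 0,"ay": 0,"az": 0,"claw": -0.8}], newtons=25)

```text
time: 16.75
tool_pos: [0.5741, -0.0332, 0.1258]
ee_rot: [-0.073, 1.47, 0.078]
ft_force: [-2.8, 5.2, 4.8]
gripper_width: 0.228
```

```bash
python3 - <<'E'
from h import *
go([-.04,-.020,.130],lean=.1);go([-.15,-.020,.130],lean=.1)
from rig import state;print(np.round(state()["q"],3))
E
```

```text
target [ 0.5739 -0.033   0.125 ] shift [ 0.0007  0.0002 -0.0002] turn [-0.0016 -0.0005  0.0018] F [-2.8  5.2  4.8] t 16.75 w 21.4
target [ 0.4645 -0.0439  0.125 ] shift [-0.0102  0.     -0.1096] turn [-0.0016 -0.0005  0.0018] F [-2.8  5.2  4.8] t 16.75 w 21.4
[-0.701  0.557  0.931  1.926 -0.626  0.856  2.213]
```

Tab gripped. Pulling gently.

play_rows(commands=[{"x": 0,"y": 0,"z": -0.0005,"ax": 0,"ay": 0,"az": 0,"claw": -0.8},{"x": 0,"y": 0,"z": -0.0015,"ax": 0,"ay": 0,"az": 0,"claw": -0.8},{"x": 0,"y": 0,"z": -0.003,"ax": 0,"ay": 0,"az": 0,"claw": -0.8},{"x": -0.0005,"y": 0,"z": -0.005,"ax": 0,"ay": 0,"az": 0,"claw": -0.8},{"x": -0.0007,"y": 0,"z": -0.0075,"ax": 0,"ay": 0,"az": 0,"claw": -0.8},{"x": -0.001,"y": 0,"z": -0.01,"ax": 0,"ay": 0,"az": 0,"claw": -0.8},{"x": -0.0012,"y": 0,"z": -0.013,"ax": 0,"ay": 0,"az": 0,"claw": -0.8},{"x": -0.0015,"y": 0,"z": -0.016,"ax": 0,"ay": 0,"az": 0,"claw": -0.8},{"x": -0.0018,"y": 0,"z": -0.019,"ax": 0,"ay": 0,"az": 0,"claw": -0.8},{"x": -0.002,"y": 0,"z": -0.022,"ax": 0,"ay": 0,"az": 0,"claw": -0.8},{"x": -0.0023,"y": 0,"z": -0.025,"ax": 0,"ay": 0,"az": 0,"claw": -0.8},{"x": -0.0026,"y": 0,"z": -0.028,"ax": 0,"ay": 0,"az": 0,"claw": -0.8},{"x": -0.0029,"y": 0,"z": -0.031,"ax": 0,"ay": 0,"az": 0,"claw": -0.8},{"x": -0.0032,"y": 0,"z": -0.034,"ax": 0,"ay": 0,"az": 0,"claw": -0.8},{"x": -0.0035,"y": 0,"z": -0.037,"ax": 0,"ay": 0,"az": 0,"claw": -0.8},{"x": -0.0037,"y": 0,"z": -0.04,"ax": 0,"ay": 0,"az": 0,"claw": -0.8},{"x": -0.004,"y": 0,"z": -0.0425,"ax": 0,"ay": 0,"az": 0,"claw": -0.8},{"x": -0.0042,"y": 0,"z": -0.0445,"ax": 0,"ay": 0,"az": 0,"claw": -0.8},{"x": -0.0043,"y": 0,"z": -0.046,"ax": 0,"ay": 0,"az": 0,"claw": -0.8},{"x": -0.0043,"y": 0,"z": -0.0465,"ax": 0,"ay": 0,"az": 0,"claw": -0.8}])

```text
time: 19.25
tool_pos: [0.5283, -0.0376, 0.1258]
ee_rot: [-0.073, 1.468, 0.078]
ft_force: [3.2, 5.5, 5.9]
gripper_width: 0.233
```

```bash
python3 - <<'E'
from h import *
go([-.04,-.020,.130],lean=.1);go([-.15,-.020,.130],lean=.1)
from rig import state,snapshot;print(np.round(state()["q"],3))
ims=[]
for n,(x,y) in (("top",(240,110)),("side",(300,110))):
    p=snapshot(n);ims.append(cv2.resize(p["img"][y:y+120,x:x+130],None,fx=3,fy=3,interpolation=cv2.INTER_CUBIC))
cv2.imwrite("pics/p9.png",np.hstack(ims))
E
```

```text
target [ 0.5739 -0.033   0.125 ] shift [0.0054 0.0001 0.0455] turn [-0.0014  0.001   0.0019] F [3.2 5.5 5.9] t 19.25 w 21.9
target [ 0.4645 -0.0439  0.125 ] shift [-0.0057 -0.0001 -0.0639] turn [-0.0014  0.001   0.0019] F [3.2 5.5 5.9] t 19.25 w 21.9
[-0.758  0.481  0.972  2.036 -0.591  0.805  2.218]
```

View pics/p9.png

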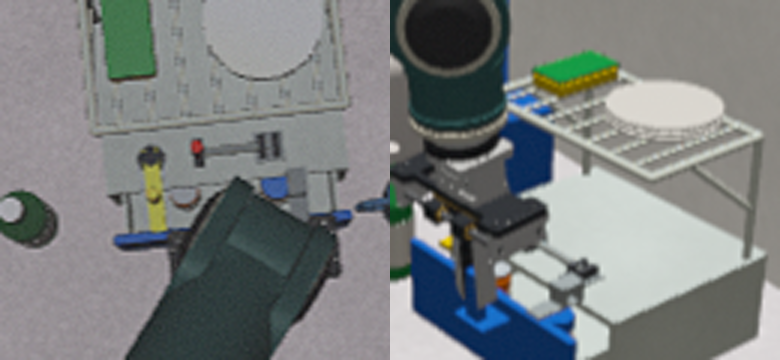

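The drawer is about 46 mm out, the jar's blue cap (275,187) and the can (183,197) are visible and upright, and keeper and bolt are unchanged. Continuing, slowing before the stop.

play_rows(commands=[{"x": 0,"y": 0,"z": -0.0005,"ax": 0,"ay": 0,"az": 0,"claw": -0.8},{"x": -0.0001,"y": 0,"z": -0.0015,"ax": 0,"ay": 0,"az": 0,"claw": -0.8},{"x": -0.0003,"y": 0,"z": -0.003,"ax": 0,"ay": 0,"az": 0,"claw": -0.8},{"x": -0.0005,"y": 0,"z": -0.005,"ax": 0,"ay": 0,"az": 0,"claw": -0.8},{"x": -0.0007,"y": 0,"z": -0.0075,"ax": 0,"ay": 0,"az": 0,"claw": -0.8},{"x": -0.001,"y": 0,"z": -0.01,"ax": 0,"ay": 0,"az": 0,"claw": -0.8},{"x": -0.0012,"y": 0,"z": -0.013,"ax": 0,"ay": 0,"az": 0,"claw": -0.8},{"x": -0.0015,"y": 0,"z": -0.016,"ax": 0,"ay": 0,"az": 0,"claw": -0.8},{"x": -0.0018,"y": 0,"z": -0.019,"ax": 0,"ay": 0,"az": 0,"claw": -0.8},{"x": -0.002,"y": 0,"z": -0.022,"ax": 0,"ay": 0,"az": 0,"claw": -0.8},{"x": -0.0023,"y": 0,"z": -0.025,"ax": 0,"ay": 0,"az": 0,"claw": -0.8},{"x": -0.0026,"y": 0,"z": -0.028,"ax": 0,"ay": 0,"az": 0,"claw": -0.8},{"x": -0.0029,"y": 0,"z": -0.031,"ax": 0,"ay": 0,"az": 0,"claw": -0.8},{"x": -0.0032,"y": 0,"z": -0.034,"ax": 0,"ay": 0,"az": 0,"claw": -0.8},{"x": -0.0035,"y": 0,"z": -0.037,"ax": 0,"ay": 0,"az": 0,"claw": -0.8},{"x": -0.0037,"y": 0,"z": -0.04,"ax": 0,"ay": 0,"az": 0,"claw": -0.8},{"x": -0.004,"y": 0,"z": -0.043,"ax": 0,"ay": 0,"az": 0,"claw": -0.8},{"x": -0.0043,"y": 0,"z": -0.046,"ax": 0,"ay": 0,"az": 0,"claw": -0.8},{"x": -0.0045,"y": 0,"z": -0.0485,"ax": 0,"ay": 0,"az": 0,"claw": -0.8},{"x": -0.0047,"y": 0,"z": -0.051,"ax": 0,"ay": 0,"az": 0,"claw": -0.8}])

```text
time: 21.85
tool_pos: [0.4778, -0.0424, 0.1257]
ee_rot: [-0.073, 1.468, 0.078]
ft_force: [2.4, 10.0, 14.8]
gripper_width: 0.232
```

play_rows(commands=[{"x": -0.0002,"y": 0,"z": -0.002,"ax": 0,"ay": 0,"az": 0,"claw": -0.8},{"x": -0.0004,"y": 0,"z": -0.004,"ax": 0,"ay": 0,"az": 0,"claw": -0.8},{"x": -0.0006,"y": 0,"z": -0.006,"ax": 0,"ay": 0,"az": 0,"claw": -0.8},{"x": -0.0008,"y": 0,"z": -0.0075,"ax": 0,"ay": 0,"az": 0,"claw": -0.8},{"x": -0.0009,"y": 0,"z": -0.009,"ax": 0,"ay": 0,"az": 0,"claw": -0.8},{"x": -0.001,"y": 0,"z": -0.0105,"ax": 0,"ay": 0,"az": 0,"claw": -0.8},{"x": -0.0011,"y": 0,"z": -0.012,"ax": 0,"ay": 0,"az": 0,"claw": -0.8},{"x": -0.0013,"y": 0,"z": -0.0135,"ax": 0,"ay": 0,"az": 0,"claw": -0.8},{"x": -0.0014,"y": 0,"z": -0.015,"ax": 0,"ay": 0,"az": 0,"claw": -0.8},{"x": -0.0015,"y": 0,"z": -0.016,"ax": 0,"ay": 0,"az": 0,"claw": -0.8},{"x": -0.0016,"y": 0,"z": -0.017,"ax": 0,"ay": 0,"az": 0,"claw": -0.8},{"x": -0.0016,"y": 0,"z": -0.0175,"ax": 0,"ay": 0,"az": 0,"claw": -0.8},{"x": -0.0016,"y": 0,"z": -0.0175,"ax": 0,"ay": 0,"az": 0,"claw": -0.8},{"x": -0.0016,"y": 0,"z": -0.0175,"ax": 0,"ay": 0,"az": 0,"claw": -0.8}])

```text
time: 23.6
tool_pos: [0.4624, -0.0439, 0.1259]
ee_rot: [-0.074, 1.464, 0.078]
ft_force: [22.9, 9.5, -11.7]
gripper_width: 0.234
```

```bash
python3 - <<'E'
from h import *
go([-.15,-.020,.130],lean=.1)
from rig import state;print(np.round(state()["q"],3))
E
```

```text
target [ 0.4645 -0.0439  0.125 ] shift [ 0.0011 -0.0002  0.002 ] turn [-0.0004  0.0056  0.0031] F [ 22.9   9.5 -11.7] t 23.6 w 22.0
[-0.866  0.357  1.06   2.188 -0.511  0.732  2.196]
```

At the stop (23 N). Ease off slightly, release, and retreat upwards.

play_rows(commands=[{"x": 0,"y": 0,"z": 0.001,"ax": 0,"ay": 0,"az": 0,"claw": -0.8},{"x": 0,"y": 0,"z": 0.001,"ax": 0,"ay": 0,"az": 0,"claw": -0.4},{"x": 0,"y": 0,"z": 0.001,"ax": 0,"ay": 0,"az": 0,"claw": 0},{"x": 0,"y": 0,"z": 0.001,"ax": 0,"ay": 0,"az": 0,"claw": 0},{"x": 0,"y": 0,"z": 0.001,"ax": 0,"ay": 0,"az": 0,"claw": 0},{"x": -0.01,"y": 0,"z": 0,"ax": 0,"ay": 0,"az": 0,"claw": 0},{"x": -0.03,"y": 0,"z": 0,"ax": 0,"ay": 0,"az": 0,"claw": 0},{"x": -0.06,"y": 0,"z": 0,"ax": 0,"ay": 0,"az": 0,"claw": 0},{"x": -0.09,"y": 0,"z": -0.01,"ax": 0,"ay": 0,"az": 0,"claw": 0},{"x": -0.12,"y": 0,"z": -0.03,"ax": 0,"ay": 0,"az": 0,"claw": 0},{"x": -0.14,"y": 0,"z": -0.06,"ax": 0,"ay": 0,"az": 0,"claw": 0},{"x": -0.15,"y": 0,"z": -0.08,"ax": 0,"ay": 0,"az": 0,"claw": 0},{"x": -0.15,"y": 0,"z": -0.08,"ax": 0,"ay": 0,"az": 0,"claw": 0},{"x": -0.15,"y": 0,"z": -0.08,"ax": 0,"ay": 0,"az": 0,"claw": 0}])

```text
time: 25.35
tool_pos: [0.3654, -0.0543, 0.2661]
ee_rot: [-0.071, 1.469, 0.077]
ft_force: [-0.8, -0.2, -0.5]
gripper_width: 0.499
```

```bash
python3 - <<'E'
from h import *
from rig import state,snapshot
ims=[]
for n,(x,y) in (("top",(240,110)),("side",(300,110))):
    p=snapshot(n);np.savez(n+"2.npz",**p);ims.append(cv2.resize(p["img"][y:y+120,x:x+130],None,fx=3,fy=3,interpolation=cv2.INTER_CUBIC))
    pt=np.array([[-.15,-.02,.148],[-.012,.085,.166],[.035,.03,.167]]);print(n,((proj(p,CAB(v,pt))-[x,y])*3).round(0).tolist())
cv2.imwrite("pics/p10.png",np.hstack(ims))
E
```

```text
top [[256.0, 309.0], [148.0, 195.0], [193.0, 147.0]]
side [[34.0, 289.0], [77.0, 197.0], [141.0, 202.0]]
```

View pics/p10.png

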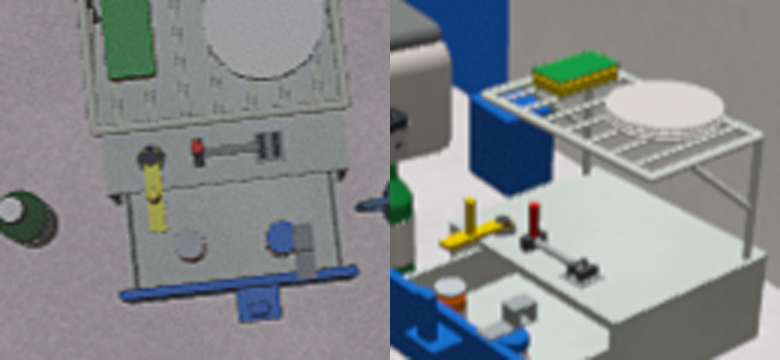

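The keeper points straight out (top crop, pivot (150,157) to end (157,230), matching the cabinet's yaw). The knob is drawn at (197,145), and the tab at (260,306) is within about 1 mm of full travel. The jar and can stand upright, and the robot is clear. Handing in.

```bash
python3 -c "
from rig import job_done;print(job_done())"
```

```text
the job is handed in; nothing more can be done
None
```

I did the job in the order asked and handed it in at about 25 s of the 64 s allowed; the hand-in reports no verdict.

| Step | Result | Push-back at the stop |
|---|---|---|
| Keeper | Swung round to its stop, pointing straight out over the drawer front | 14 N |
| Bolt | Drawn 39.7 mm to its stop | 22 N |
| Drawer | Pulled slowly to its stop by the blue tab | 23 N |

- **Final pictures:** the keeper was still swung aside and the bolt still drawn. The jar and can stood upright. The bottle and shelf items in view had not moved, and the gripper was clear with the wrist force near zero. The mug, bowl and spatula were mostly or wholly outside the last crops, but the arm did not work near them.
- **Drawer travel:** the gripper measured about 112 mm, against a nominal 110 mm. I put this down to give in the grip, because the picture put the tab within about 1 mm of full travel.
- **What disagreed:** my first fit of the cabinet was about 3 mm off in y. It showed as a 12 N side load when I gripped the post, and I corrected it. The first move call was refused for missing keys, and nothing moved.

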